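# Line up the beam mirror, then click the attenuator lever on four notches and hold it

## Robot

A 7-joint arm with a two-finger parallel gripper is mounted at the origin on the work surface. World frame = base frame: x ahead of the robot, y to its left, z up, the work surface at z = 0. Lengths are in m, angles in rad, forces in N, time in s.
With the tool pointing down it reaches from about 0.4 to 0.85 m from the base axis. Payload 10.4 kg.
Tool frame: the origin (TCP) lies at the very end of the fingers, on their centre line; the grasp point (between the pads) lies manip.hold_point_z behind it (manip.hold_point_z is the distance from the TCP to the grasp point, in m); z points along the fingers, y is the direction in which the jaws open and shut (so a half turn about z gives the same grasp; the last joint's range is limited). The gripper opens to 85 mm and grips with 20 to 120 N. Pads are 22 mm wide; open, the fingers measure 114 mm over their backs; the gripper's body (76 mm by 85 mm) begins 54 mm behind the grasp point. The pads swing forward as they close: fully open they stand 13 mm farther back than shut.
Start: joints at [-1.148, 0.332, -0.065, 1.46, 0.022, 1.35, -0.088], TCP at [0.269, 0.564, 0.231] pointing down, gripper open.
Joint ranges: [-2.6, 2.6], [-0.5, 2.12], [-1.47, 1.34], [0.16, 2.42], [-1.27, 4.41], [0.06, 2.06], [-2.6, 2.6]. Speed limits (rad/s): [2.22, 2.22, 2.79, 2.79, 3.14, 3.14, 3.14].

## Interface

Orientations are given as a unit quaternion [x, y, z, w].
In Python, from workcell import manip gives the robot as it stands.
- The arm moves only by the tool jog_arm, never from a script. Its arguments are lists of equal length, an entry for each row: "translation": the shift along the world's x, y, z in mm, a list of three; "turn": the turn about the world's z in degrees. In form: {"translation": [[x, y, z], ...], "turn": [turn, ...]}. A call has 1 to 12 rows; each row is the pose to reach, as a shift and turn from the pose measured when the call began; what a row does not reach only later rows make up. A row lasts 1/12 s, in which the tool goes at most 41.7 mm and 7.16 degrees, less where a joint would pass 70% of its speed; a pose out of reach is approached as far as the arm can. A call with a gripper value outside its range is refused whole. "grip" is the finger opening in mm, from 0 to 85.4, set as the call begins (left out, the last holds). The fingers move at their own pace and stop on an object; "grip_force" is the grip in N (left out, the last holds). Time passes only in rows, so rows that repeat a pose let the fingers close. It gives the time, the measured TCP pose, the force and the opening at its end, in the units of the state.
- manip.get_obs(): the state, without advancing time (a new reading comes with each control period).
- manip.camera(name): name is "side" or "top" or "wrist"; returns a dict with "frame" (420x560x3 uint8, red, green, blue), "mtx" (3x3 intrinsics, pixels), "pose" (4x4, takes a point from camera to world coordinates). Camera axes: x right, y down, z forward; pixel columns grow to the right and rows downward; lengths in m; the calibration is good to about 2 mm. A picture is of the moment at which its call begins. There is no depth.
- manip.hand_in(): hands the job in, once; it reports no verdict.
Trained networks look in a picture, given as the dict that the camera call returned (one of the last four; its "shot" number tells which), for a name from the list of things; names that differ only in an ending like _2 or _b are one class to them, and where a whole thing is asked for, a point or a joint stands for the part that bears it (a point fixed in the world has none). Each returns a list of dicts, best first, with "confidence" (0 to 1); they miss things now and then, are a little off and sometimes report something else, mostly with a low value. They report only what shows in the picture. A call takes as long as a camera call. They do not tell look-alikes from the thing itself.
- manip.outline_of(picture, label): "mask" (420x560 bool, what is visible of it) and "extent" ([left, top, right, bottom] in pixels, round what is visible of it).
- manip.pinpoint(picture, label): "at" ([column, row] in pixels: a listed point, or the origin of a listed thing).
The state is a dict: "clock": time; "joint_pos": joint angles; "joint_velocities": joint speeds; "tau": joint torques, N m; "position": TCP position; "ee_rot": TCP orientation; "ft_force": force on the tool from outside, world axes, zero at the start; "torque": the same for the moment, N m; "grip_width": opening from 0.0 (shut) to 1.0 (fully open).
Only numpy, scipy, OpenCV 4.12 (cv2) and the standard library are available. Lean on these libraries where they do the work, as an engineer would, in place of code of your own. Each camera call takes 0.05 s, during which the arm holds its last target. There are 200 camera calls.

## Task

Set up the beam for a power reading: turn the black bar knob of the mirror stage until the pointer on the mirror carriage stands level with the pointed index blade facing it. Then push the attenuator's ratchet lever on from rest by exactly four clicks, never letting it reach a fifth, and finish while still holding it with the fingers in the fourth notch, because its spring throws it back when let go. Leave the loose things lying about where they are.

Things in the scene. Friction and masses are not known exactly. Their poses are not given: they have to be found in the camera images.
- stage: Mirror stage, fixed to the table: a dark steel plate 200 x 200 x 15 mm (x from -90 to +110, y from -100 to +100 from its origin), with a knob near its -x edge and a mirror carriage that slides along y on a rail at x = +40. Origin on its underside; z up. The mirror on the carriage rises to 96 mm above the table.
- knob (a joint): Angle of the stage's knob, 0 to 3.0 rad, growing CLOCKWISE seen from above; friction about 0.05 N m, stays where left. A rack moves the carriage and pointer 15 mm per rad, clockwise towards the stage's -y. At the start the pointer always stands on the +y side of the index, 6 to 35 mm off: the knob must turn clockwise by 0.4 to 2.4 rad.
- knob_grip (a point): On the knob's upright axis at the height to grip, 77 mm above the table, 60 mm from the stage's origin towards its -x. A black disc (44 mm diameter) carries an upright bar 42 mm long (along this point's x, which turns with the knob; stage x at knob 0), 14 mm thick and 32 mm tall, 52 to 84 mm above the table. Pinch it across the 14 mm; 60 mm clear around.
- pointer_tip (a point): Tip of the 16 mm wide, arrow-shaped steel pointer on the carriage's +x side, pointing to the stage's +x, 49 mm above the table; axes parallel to the stage's. It moves along the stage's y as the knob turns.
- index_tip (a point): Tip of the 16 mm wide, pointed steel index blade on a small aluminium block (16 x 24 x 49 mm tall) at the stage's +x edge; it points to -x at the pointer, about 2 mm from the pointer's path. Axes parallel to the stage's. Lined up means that pointer_tip and index_tip have the same y in the stage's frame.
- attenuator: Attenuator, fixed to the table: a low black housing 120 x 120 x 38 mm with two short aluminium beam tubes on its +y and -y sides (out to 82 mm). On top a ratchet pin wheel of 74 mm diameter turns about the upright axis through this origin, with a brass spring pawl on its -x side and a steel lever 14 mm wide. Origin on its underside, on the lever's axis; z up.
- lever (a joint): Ratchet lever's angle: 0 at rest (always the start), grows anticlockwise from above, to 1.54 rad. At v it points v - 0.60 rad from the attenuator's +x. Clicks (pawl slips over a pin) at 0.11, 0.33, 0.55, 0.77, 0.99; notches at 0.22, 0.44, 0.66, 0.88. Pushing the post takes 2 to 7 N (a tight pinch that does not turn along adds 3): falling from notch to notch, rising 4 N as each is met. Springs back to 0 if let go.
- lever_post (a point): Middle of the grip part of the black upright post at the lever's end, 86 mm above the table and 85 mm from the lever's axis. The post is round, 16 mm diameter, fixed in the lever, and free all round from the lever's top (66 mm above the table) to its own top (101 mm). This point's x axis points outwards along the lever.
- dropper_bottle: Small brown glass bottle, 34 mm diameter, 70 mm tall, standing between the two devices; bystander. Origin under its centre.
- lens_tube: Black tube, 31 mm diameter, 30 mm tall, between the two devices; bystander. Origin under its centre.
- retaining_ring: Aluminium ring, 25 mm diameter, 10 mm tall, lying on the stage's plate; bystander. Origin under its centre.
- post_holder: Black post on a steel foot of 44 mm diameter, 63 mm tall; bystander. Origin under its centre.
- hex_driver: Driver with a black handle, 190 mm long, lying; bystander.
- slide_box: Cardboard slide box 85 x 40 x 30 mm; bystander. Origin under its centre.
- objective_case: Grey round case, 42 mm diameter, 52 mm tall; bystander. Origin under its centre.
Not all that is in view belongs to the job. Leave any red look-alike of the attenuator alone.

How it is judged:
By the outcome, as a careful person would: the job done as asked, in the order asked, and still so for the second after the job is handed in, while the arm keeps its last pose, push and grip.
It also fails if it takes over 72 s, if anything falls off the work surface, if the arm or the gripper's body presses on something with over 40 N, if the wrist force passes 120 N, or if a joint passes its speed limit or range.

## Working session

There is one attempt and no reset: what is moved stays moved. The work goes in short steps, Python scripts to look and compute and a tool call to move; the robot and the scene stay as the last step left them, time stands still between calls to the robot, and variables do not carry over. Pictures are saved under pics/ and viewed, about 8 in all and at most 12, crops included, and the job is handed in when it is done.

Besides the shell and the picture viewer there is one more tool, called after "Request:" in YAML: its name, and indented under it one key for each argument. jog_arm: Moves the arm, as the interface text tells. Its arguments: {"type":"object","properties":{"translation":{"type":"array"},"turn":{"type":"array"},"grip":{"type":"number"},"grip_force":{"type":"number"}},"required":["translation","turn"]}

```bash
mkdir -p pics; cat > h.py <<'E'
import numpy as np,cv2
from workcell import manip
def ray(p,px):
    d=np.linalg.inv(p["mtx"])@np.array([px[0],px[1],1.]);P=np.array(p["pose"]);return P[:3,3],P[:3,:3]@d
def atz(p,px,z):
    o,d=ray(p,px);return o+d*(z-o[2])/d[2]
def proj(p,X):
    P=np.linalg.inv(np.array(p["pose"]));c=P[:3,:3]@np.array(X)+P[:3,3];q=p["mtx"]@c;return q[:2]/q[2]
def save(p,n,box=None,s=1):
    f=p["frame"][:,:,::-1]
    if box: f=f[box[1]:box[3],box[0]:box[2]]
    cv2.imwrite("pics/"+n,cv2.resize(f,None,fx=s,fy=s,interpolation=cv2.INTER_CUBIC))
E
python3 - <<'E'
from h import *
print(manip.hold_point_z); print(manip.get_obs())
T=manip.camera("top");S=manip.camera("side")
cv2.imwrite("pics/a.png",np.vstack([cv2.resize(x["frame"][:,:,::-1],(400,300)) for x in (T,S)]))
save(T,"top.png",s=1.4)
Z=dict(stage=0,knob_grip=.077,pointer_tip=.049,index_tip=.049,attenuator=0,lever_post=.086)
for n,p in(("top",T),("side",S)):
  print(n,p["pose"][:3,3])
  for k,z in Z.items():
    for r in manip.pinpoint(p,k)[:3]: print(k,np.round(r["at"],1),round(r["confidence"],2),np.round(atz(p,r["at"],z),4))
E
```

```text
0.0187
{'clock': 0.0, 'joint_pos': array([-1.1476315 ,  0.33288321, -0.06474711,  1.46093667,  0.02161306,
        1.34989885, -0.08852339]), 'joint_velocities': array([ 0.00066465,  0.0005864 , -0.00013993,  0.00121463, -0.00098137,
       -0.0003136 ,  0.0002893 ]), 'tau': array([-1.68702854e-05, -6.25464821e+01,  4.89346089e-02, -3.91600728e+01,
        1.62083498e-02,  9.94661590e-03,  1.05291349e-05]), 'position': array([0.26928942, 0.5635959 , 0.2305112 ]), 'ee_rot': array([ 2.21019695e-01,  9.75269082e-01, -7.03475802e-04, -1.26931176e-04]), 'ft_force': array([ 0.58721822, -0.30993203,  0.0964805 ]), 'torque': array([-0.01989641,  0.01275842, -0.02438386]), 'grip_width': 1.0014969707893318}
top [0.48090976 0.02382449 1.22456102]
stage [362.2 211.2] 0.87 [ 0.5384 -0.2493  0.    ]
stage [227.2 147.7] 0.61 [0.7508 0.1828 0.    ]
stage [365.4 186.4] 0.36 [ 0.6183 -0.2616  0.    ]
knob_grip [362.4 233.9] 0.43 [ 0.4663 -0.231   0.077 ]
pointer_tip [359.1 185.2] 0.86 [ 0.6169 -0.2307  0.049 ]
index_tip [364.8 185.7] 0.53 [ 0.615  -0.2484  0.049 ]
attenuator [212.2 214.4] 0.77 [0.5357 0.2332 0.    ]
attenuator [151.  181.1] 0.71 [0.6461 0.4291 0.    ]
lever_post [218.8 184.8] 0.83 [0.6203 0.198  0.086 ]
lever_post [148.5 150.7] 0.79 [0.7263 0.4078 0.086 ]
side [ 0.49428639 -0.72732585  1.01791222]
stage [283.4 317. ] 0.66 [ 0.5331 -0.2388  0.    ]
knob_grip [251.  299.6] 0.7 [ 0.4617 -0.2324  0.077 ]
knob_grip [225.9 121.1] 0.28 [0.3911 0.3489 0.077 ]
pointer_tip [316.8 304.3] 0.61 [ 0.6069 -0.2344  0.049 ]
index_tip [316.8 310.4] 0.57 [ 0.6055 -0.2492  0.049 ]
attenuator [278.8 166.7] 0.79 [0.5418 0.2338 0.    ]
attenuator [307.4 123.8] 0.62 [0.6394 0.4158 0.    ]
lever_post [306.8 154.6] 0.98 [0.6158 0.1951 0.086 ]
lever_post [279.4 167.5] 0.67 [0.5393 0.1496 0.086 ]
lever_post [339.3 103.6] 0.61 [0.7298 0.4058 0.086 ]
```

View pics/top.png

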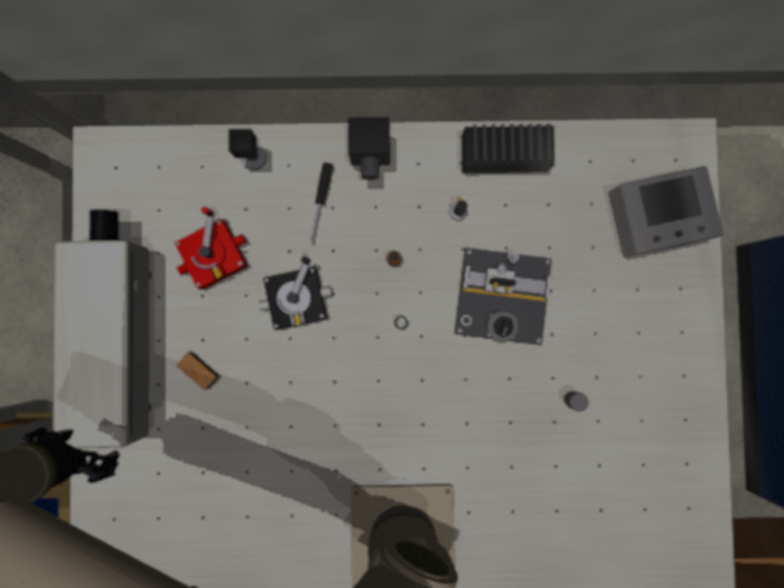

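```bash
python3 - <<'E'
from h import *
S=manip.camera("side");save(S,"side.png",s=1.4)
E
```

```text
(no output)
```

View pics/side.png

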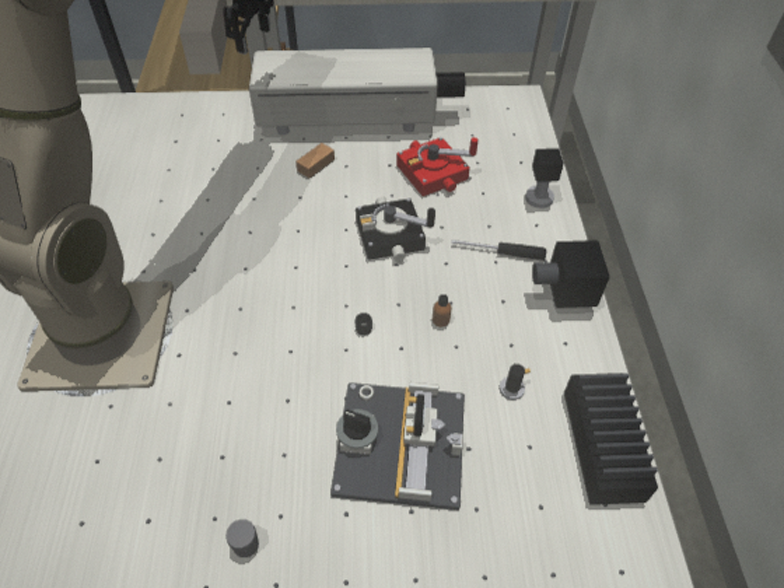

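The top view shows the stage at (503,295) in the enlarged image. There are two attenuators: the red look-alike at (207,252) and the black one at (295,297). The black one has a black housing and fits the description. The side view agrees, with the black one at (390,228) and the red one at (432,165). I'll move over the stage first and measure with the wrist camera.

Request:
jog_arm:
  translation:
    - [40,-5,30]
    - [75,-25,60]
    - [110,-60,70]
    - [140,-100,70]
    - [165,-140,70]
    - [185,-180,70]
    - [200,-220,70]
    - [205,-260,70]
    - [210,-300,70]
    - [210,-340,70]
    - [210,-380,70]
    - [210,-420,70]
  turn: [0,0,0,0,0,0,0,0,0,0,0,0]

```text
clock: 1.75
position: [0.4788, 0.1722, 0.3014]
ee_rot: [0.221, 0.975, 0.0, 0.0]
ft_force: [1.5, -1.4, 1.1]
grip_width: 1.0
```

Request:
jog_arm:
  translation:
    - [0,-40,0]
    - [0,-80,0]
    - [0,-120,0]
    - [0,-160,0]
    - [0,-200,0]
    - [0,-240,0]
    - [0,-280,0]
    - [0,-320,0]
    - [0,-360,0]
    - [0,-380,0]
    - [0,-380,0]
    - [0,-380,0]
  turn: [3,6,9,12,15,18,18,18,18,18,18,18]

```text
clock: 2.75
position: [0.4785, -0.209, 0.3014]
ee_rot: [0.067, 0.998, 0.0, 0.0]
ft_force: [0.5, 0.8, 0.4]
grip_width: 0.996
```

```bash
cat > look.py <<'E'
from h import *
import sys
o=manip.get_obs();print(o["clock"],o["position"],o["ee_rot"],o["joint_pos"])
W=manip.camera("wrist");save(W,sys.argv[1],s=1.4);print(W["pose"][:3])
Z=dict(stage=0,knob_grip=.077,pointer_tip=.049,index_tip=.049,attenuator=0,lever_post=.086,retaining_ring=.015)
for k,z in Z.items():
    for r in manip.pinpoint(W,k)[:2]: print(k,np.round(r["at"],1),round(r["confidence"],2),np.round(atz(W,r["at"],z),4))
E
python3 look.py w1.png
```

```text
2.75 [ 0.47848443 -0.20898267  0.30141568] [6.73338106e-02 9.97730490e-01 1.64215076e-04 2.89847768e-05] [-0.24224738  0.06224861  0.60101117  1.64683853 -0.03580573  1.4435118
  1.79843515]
[[ 1.34967688e-01  9.35937204e-01  3.25277224e-01  3.95177170e-01]
 [ 9.90849951e-01 -1.27590938e-01 -4.40105239e-02 -1.97214263e-01]
 [ 3.11339409e-04  3.28240920e-01 -9.44593988e-01  4.44743782e-01]]
stage [271.3 201. ] 0.92 [ 0.5313 -0.2331  0.    ]
knob_grip [267.4 173.1] 0.59 [ 0.4717 -0.2264  0.077 ]
pointer_tip [282.5 262.9] 0.59 [ 0.612  -0.2269  0.049 ]
pointer_tip [527.2 296.3] 0.46 [0.719 0.134 0.049]
index_tip [264.5 261.9] 0.85 [ 0.6069 -0.2526  0.049 ]
retaining_ring [321.9 167.7] 0.56 [ 0.4874 -0.1534  0.015 ]
```

View pics/w1.png

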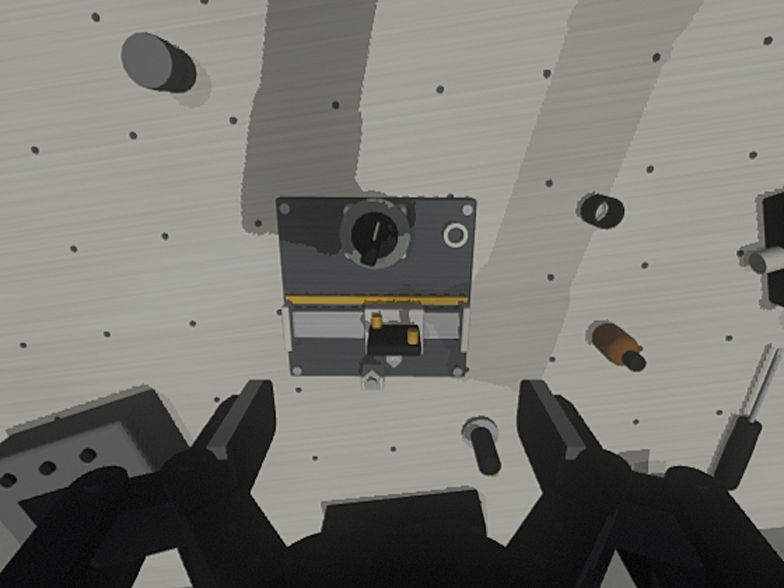

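```bash
python3 - <<'E'
from h import *
W=manip.camera("wrist");save(W,"w2.png",(190,135,350,285),4)
C=[(277,198),(474,197),(468,377),(292,377)]
P=np.array([atz(W,np.array(c)/1.4,.015) for c in C])[:,:2]
print(P.round(4),P.mean(0))
for a,b in((0,3),(1,2)): d=P[b]-P[a];print(np.linalg.norm(d),np.degrees(np.arctan2(d[1],d[0])))
for a,b in((0,1),(3,2)): d=P[b]-P[a];print(np.linalg.norm(d),np.degrees(np.arctan2(d[1],d[0]))-90)
m=manip.outline_of(W,"knob");print([ (x["extent"],x["confidence"]) for x in m])
g=W["frame"][:,:,:].max(2)
np.save("w2.npy",g)
E
```

```text
[[ 0.4287 -0.318 ]
 [ 0.4533 -0.1253]
 [ 0.6536 -0.1465]
 [ 0.6273 -0.3454]] [ 0.54072193 -0.23380719]
0.20040161094608658 -7.865507580679161
0.20149783200142787 -6.035915321469168
0.19427700860809335 -7.251248778804808
0.2007020176392048 -7.55454346287685
[([248.8, 154.1, 284.1, 188.9], 0.66)]
```

View pics/w2.png

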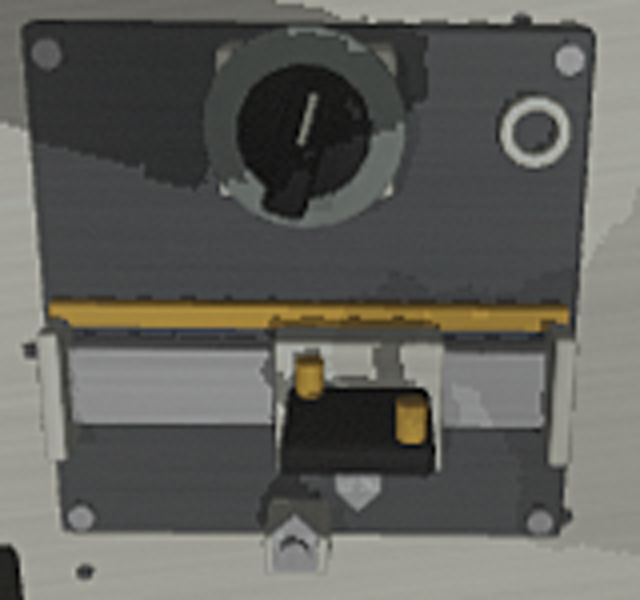

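The crop shows the pointer tip at about (360,510) and the index tip at (292,515). The bar's white line runs from (314,95) to (301,143).

```bash
python3 - <<'E'
from h import *
W=manip.camera("wrist")
q=lambda c,z:atz(W,(190+c[0]/4,135+c[1]/4),z)
a,b=q((314,95),.084),q((301,143),.084);print(a,b,np.degrees(np.arctan2(*(b-a)[1::-1])),np.linalg.norm(b-a))
p,i=q((360,510),.049),q((292,515),.049);print(p,i)
y=np.radians(-7.3);ey=np.array([-np.sin(y),np.cos(y)]);ex=np.array([np.cos(y),np.sin(y)])
print("dy",(p-i)[:2]@ey,"dx",(p-i)[:2]@ex, "knob rad",(p-i)[:2]@ey/.015)
s=np.array([.5407,-.2338])-.01*ex;print("stage",s,"knob",s-.06*ex,"idx in stage",ex@(i[:2]-s),ey@(i[:2]-s))
for r in manip.pinpoint(W,"knob_grip"):print(atz(W,r["at"],.077))
E
```

```text
[ 0.45392612 -0.22046749  0.084     ] [ 0.46761844 -0.22642858  0.084     ] -23.5263891157615 0.014933664144424177
[ 0.61148471 -0.22841729  0.049     ] [ 0.61024476 -0.25330128  0.049     ]
dy 0.02483984725821704 dx -0.001931971859944522 knob rad 1.6559898172144694
stage [ 0.53078106 -0.23252935] knob [ 0.47126739 -0.22490548] idx in stage 0.08145897908584318 -0.010506530799289702
[ 0.46947191 -0.22406536  0.077     ]
```

Request:
jog_arm:
  translation:
    - [-3,-6,-30]
    - [-7,-16,-60]
    - [-7,-16,-100]
    - [-7,-16,-140]
    - [-7,-16,-170]
    - [-7,-16,-200]
    - [-7,-16,-220]
    - [-7,-16,-235]
    - [-7,-16,-243]
    - [-7,-16,-243]
  turn: [-5,-10,-16,-16,-16,-16,-16,-16,-16,-16]
  grip: 50

```text
clock: 4.18
position: [0.4709, -0.2233, 0.057]
ee_rot: [0.204, 0.979, 0.0, -0.001]
ft_force: [-0.3, 1.0, 0.4]
grip_width: 0.587
```

Request:
jog_arm:
  translation:
    - [0,0,0]
    - [0,0,0]
    - [0,0,0]
    - [0,0,0]
    - [0,0,0]
    - [0,0,0]
    - [0,0,0]
    - [0,0,0]
    - [0,0,0]
  turn: [0,0,0,0,0,0,0,0,0]
  grip: 5
  grip_force: 30

```text
clock: 4.93
position: [0.4697, -0.2278, 0.0585]
ee_rot: [0.206, 0.979, -0.002, -0.001]
ft_force: [-7.9, -14.2, 3.5]
grip_width: 0.157
```

```bash
python3 - <<'E'
from h import *
o=manip.get_obs();print(o["clock"],o["position"],o["ee_rot"],o["ft_force"],o["torque"],o["grip_width"]*85.4)
W=manip.camera("wrist");save(W,"w3.png",s=1.2)
for k in("pointer_tip","index_tip"):
  for r in manip.pinpoint(W,k)[:2]: print(k,r["at"],r["confidence"],atz(W,r["at"],.049))
E
```

```text
4.9333 [ 0.46971183 -0.22784643  0.05847659] [ 2.05890356e-01  9.78572737e-01 -2.05969509e-03 -5.62660972e-04] [ -7.90312622 -14.24936907   3.46382393] [-2.88766494  1.60808214  0.05822318] 13.409469547634856
```

View pics/w3.png

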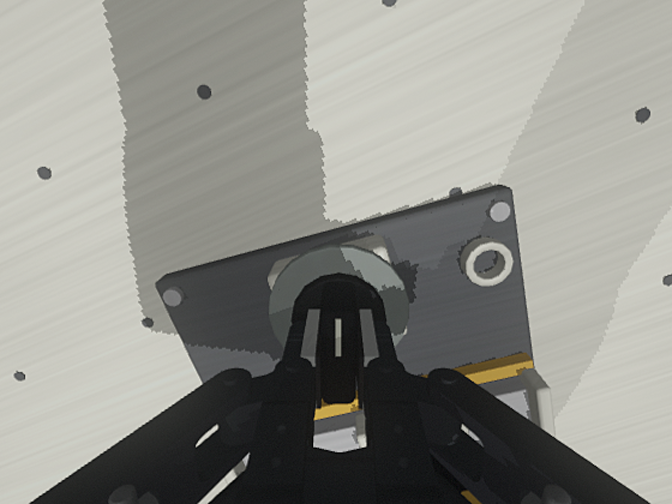

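The jaws hold the bar: the opening is 13.4 mm and the bar is visible between the fingers at (338,340). Now I'll turn it clockwise.

Request:
jog_arm:
  translation:
    - [0,0,0]
    - [0,0,0]
    - [0,0,0]
    - [0,0,0]
    - [0,0,0]
    - [0,0,0]
    - [0,0,0]
    - [0,0,0]
    - [0,0,0]
    - [0,0,0]
    - [0,0,0]
    - [0,0,0]
  turn: [-3,-8,-14,-20,-26,-32,-38,-44,-50,-55,-58,-58]

```text
clock: 6.08
position: [0.4696, -0.2281, 0.0587]
ee_rot: [0.655, 0.755, -0.002, -0.001]
ft_force: [-0.4, -3.1, -8.0]
grip_width: 0.156
```

Request:
jog_arm:
  translation:
    - [0,0,0]
    - [0,0,0]
    - [0,0,0]
    - [0,0,0]
    - [0,0,0]
    - [0,0,0]
    - [0,0,0]
    - [0,0,0]
    - [0,0,0]
  turn: [-3,-8,-14,-20,-26,-30,-33,-33,-33]

```text
clock: 6.83
position: [0.4696, -0.2281, 0.0587]
ee_rot: [0.842, 0.539, -0.001, -0.002]
ft_force: [1.3, -3.4, -11.5]
grip_width: 0.158
```

```bash
python3 - <<'E'
from h import *
o=manip.get_obs();print(o["clock"],o["position"],o["ee_rot"],o["joint_pos"],o["ft_force"],o["grip_width"]*85.4)
W=manip.camera("side");save(W,"w4.png",(220,260,360,370),5)
for k in("pointer_tip","index_tip"):
  for r in manip.pinpoint(W,k)[:2]: print(k,r["at"],r["confidence"],atz(W,r["at"],.049))
E
```

```text
6.8333 [ 0.46961526 -0.22810902  0.05871257] [ 0.84211217  0.53929885 -0.00121513 -0.00153778] [-0.40948765  0.4021627   0.91702941  1.95319837 -0.38415929  0.97496219
  0.25977633] [  1.28402504  -3.4082914  -11.49740241] 13.496993756401048
pointer_tip [316.5, 312.3] 0.8 [ 0.60446495 -0.25371758  0.049     ]
index_tip [318.0, 310.9] 0.68 [ 0.60806823 -0.25048594  0.049     ]
```

View pics/w4.png

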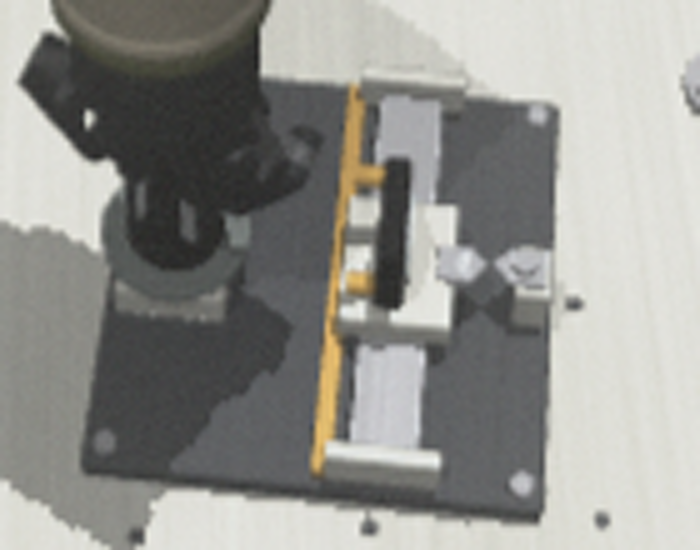

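The pointer tip at (485,265) and the index tip at (497,267) are nearly level, but one pixel is about 2.4 mm here. I'll let go and check from close with the wrist camera.

Request:
jog_arm:
  translation:
    - [0,0,0]
    - [0,0,0]
    - [0,0,0]
    - [0,0,20]
    - [0,0,50]
    - [0,0,85]
    - [0,0,95]
    - [30,-5,95]
    - [65,-10,95]
    - [100,-14,95]
    - [130,-17,95]
    - [140,-17,95]
  turn: [0,0,0,0,0,0,0,0,0,0,0,0]
  grip: 50

```text
clock: 7.98
position: [0.6134, -0.244, 0.1529]
ee_rot: [0.841, 0.54, -0.001, -0.001]
ft_force: [-0.3, 0.4, 0.4]
grip_width: 0.585
```

Request:
jog_arm:
  translation:
    - [0,0,0]
    - [0,0,0]
  turn: [0,0]

```text
clock: 8.15
position: [0.6136, -0.2439, 0.1524]
ee_rot: [0.841, 0.541, -0.001, -0.002]
ft_force: [-0.3, 1.0, 0.6]
grip_width: 0.583
```

```bash
python3 - <<'E'
from h import *
o=manip.get_obs();print(o["clock"],o["position"],o["ft_force"])
W=manip.camera("wrist")
p=proj(W,[.611,-.252,.049]);print(p)
c=(p-[80,60]).astype(int);c=np.clip(c,0,[400,300]);print(c);save(W,"w5.png",(c[0],c[1],c[0]+160,c[1]+120),5)
for k in("pointer_tip","index_tip"):
  for r in manip.pinpoint(W,k)[:2]: print(k,r["at"],r["confidence"],atz(W,r["at"],.049))
E
```

```text
8.15 [ 0.61359851 -0.24390515  0.15237457] [-0.34724114  0.99658481  0.59883778]
[283.85374174 219.03055264]
[203 159]
pointer_tip [277.5, 222.5] 0.67 [ 0.60465399 -0.25264304  0.049     ]
index_tip [280.6, 219.3] 0.96 [ 0.60833957 -0.2510613   0.049     ]
index_tip [18.3, 1.6] 0.51 [ 0.51041009 -0.02919066  0.049     ]
```

View pics/w5.png

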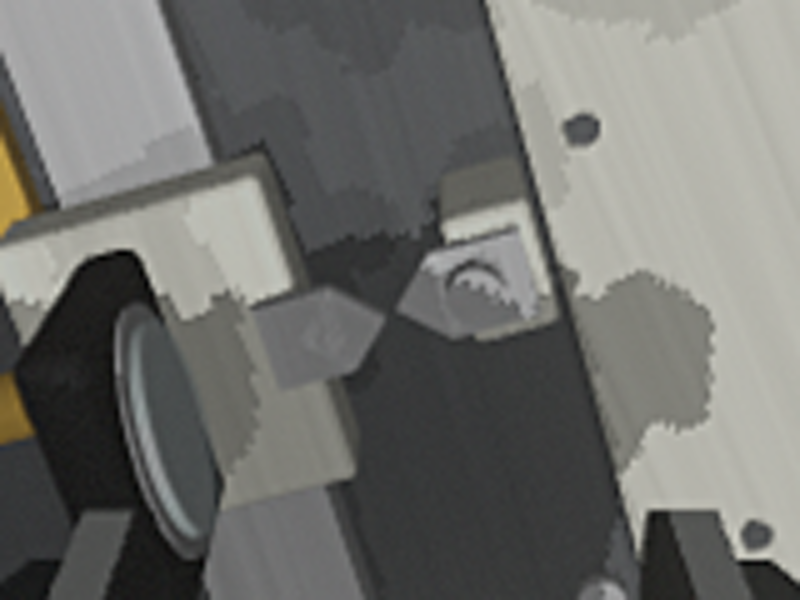

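```bash
python3 - <<'E'
from h import *
W=manip.camera("wrist")
save(W,"w6.png",(247,197,317,247),11)
E
```

```text
(no output)
```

View pics/w6.png

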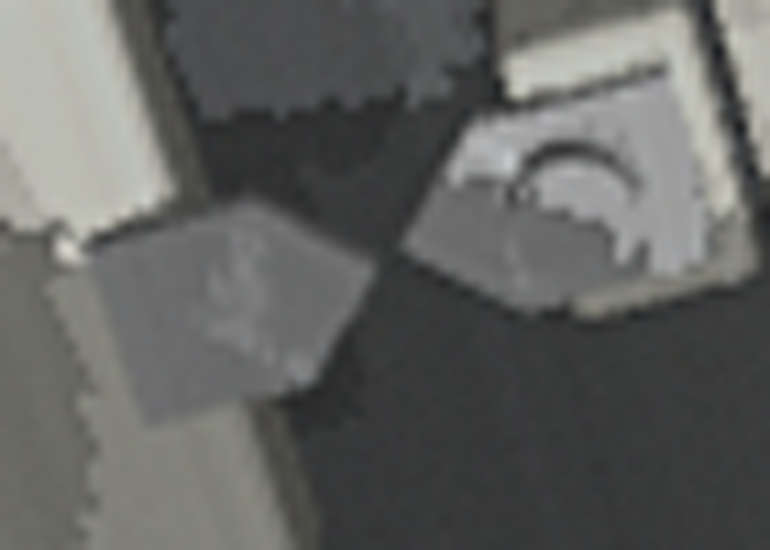

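The enlarged crop shows the pointer tip at (378,264) with shoulders at (255,198) and (312,388). The index tip is at (400,245) with shoulders at (475,120) and (530,310). The index is slightly further on, so I'll quantify it.

```bash
python3 - <<'E'
from h import *
W=manip.camera("wrist")
q=lambda c:atz(W,(247+c[0]/11-.5,197+c[1]/11-.5),.049)[:2]
pt,ps1,ps2,b1,b2,it,i1,i2=map(q,[(378,264),(255,198),(312,388),(90,250),(148,425),(400,245),(475,120),(530,310)])
an=lambda d:np.degrees(np.arctan2(d[1],d[0]))
print(pt,it,an((ps1+ps2-b1-b2)),an(ps1-ps2)-90,an(i1-i2)-90,an((i1+i2)/2-it),np.linalg.norm(ps1-ps2),np.linalg.norm(i1-i2))
for y in(-6.5,-7.3,-8):
  y=np.radians(y);e=np.array([-np.sin(y),np.cos(y)])
  print((pt-it)@e*1000,(ps1+ps2-i1-i2)@e/2*1000,(2*pt+ps1+ps2-2*it-i1-i2)@e/4*1000)
E
```

```text
[ 0.60692676 -0.25274222] [ 0.60917385 -0.25200917] -8.514353875920087 -9.655517210119669 -8.927719399961063 -7.800926235676761 0.01672213293546077 0.016507099287592284
-0.9827192618540453 -0.8822625888540712 -0.9324909253540583
-1.0126373700616793 -1.1399955484899202 -1.0763164592757997
-1.0386539706253788 -1.3653312946862854 -1.2019926326558321
```

The pointer has gone about 1.05 mm past the index, so I need 4° back (anticlockwise). I'll grip the bar again.

Request:
jog_arm:
  translation:
    - [-30,4,0]
    - [-65,8,0]
    - [-100,12,0]
    - [-130,16,0]
    - [-144,16,0]
    - [-144,16,-20]
    - [-144,16,-45]
    - [-144,16,-70]
    - [-144,16,-88]
    - [-144,16,-94]
    - [-144,16,-94]
    - [-144,16,-94]
  turn: [0,0,0,0,0,0,0,0,0,0,0,0]

```text
clock: 9.4
position: [0.4688, -0.2285, 0.0602]
ee_rot: [0.842, 0.54, -0.0, -0.001]
ft_force: [0.0, -0.6, 1.3]
grip_width: 0.585
```

Request:
jog_arm:
  translation:
    - [0,0,0]
    - [0,0,0]
    - [0,0,0]
    - [0,0,0]
    - [0,0,0]
    - [0,0,0]
    - [0,0,0]
    - [0,0,0]
    - [0,0,0]
  turn: [0,0,0,0,0,0,0,0,0]
  grip: 5

```text
clock: 10.15
position: [0.4695, -0.2286, 0.0612]
ee_rot: [0.842, 0.54, 0.0, -0.001]
ft_force: [-0.7, 1.7, 7.6]
grip_width: 0.155
```

Request:
jog_arm:
  translation:
    - [0,0,0]
    - [0,0,0]
    - [0,0,0]
    - [0,0,0]
    - [0,0,0]
    - [0,0,0]
  turn: [1,2,3,4,4,4]

```text
clock: 10.65
position: [0.4695, -0.2287, 0.0612]
ee_rot: [0.822, 0.569, 0.0, -0.001]
ft_force: [-0.8, 0.3, 0.3]
grip_width: 0.16
```

```bash
python3 - <<'E'
from h import *
o=manip.get_obs();print(o["clock"],o["position"],o["ee_rot"],o["ft_force"],o["torque"],o["grip_width"]*85.4)
x,y=o["ee_rot"][:2];print(np.degrees(np.arctan2(2*y*y-1,2*x*y)), "before",np.degrees(np.arctan2(2*.53929885**2-1,2*.84211217*.53929885)))
E
```

```text
10.65 [ 0.46948611 -0.22865058  0.06122898] [ 8.22387037e-01  5.68927549e-01  4.01471432e-04 -9.19518954e-04] [-0.78433519  0.25155328  0.26261903] [0.00369395 0.06242928 0.08624838] 13.640256785724983
-20.64906554485026 before -24.72821644511081
```

Turned back 4.1°. I'll release and look again from the same viewpoint.

Request:
jog_arm:
  translation:
    - [0,0,0]
    - [0,0,0]
    - [0,0,0]
    - [0,0,20]
    - [0,0,50]
    - [0,0,82]
    - [0,0,92]
    - [30,-5,92]
    - [65,-10,92]
    - [100,-14,92]
    - [130,-16,92]
    - [144,-16,92]
  turn: [0,0,0,0,0,0,0,0,0,0,0,0]
  grip: 50

```text
clock: 11.65
position: [0.6166, -0.2437, 0.1519]
ee_rot: [0.822, 0.57, 0.0, -0.001]
ft_force: [-0.4, 0.2, 0.5]
grip_width: 0.585
```

Request:
jog_arm:
  translation:
    - [0,0,0]
    - [0,0,0]
  turn: [0,0]

```text
clock: 11.82
position: [0.6167, -0.2436, 0.1508]
ee_rot: [0.821, 0.57, -0.0, -0.001]
ft_force: [-1.1, -0.4, 0.2]
grip_width: 0.587
```

```bash
python3 - <<'E'
from h import *
o=manip.get_obs();print(o["clock"],o["position"],o["ft_force"])
W=manip.camera("wrist")
p=proj(W,[.608,-.2525,.049])
c=(p-[35,25]).astype(int);print(c);save(W,"w7.png",(c[0],c[1],c[0]+70,c[1]+50),11)
E
```

```text
11.8167 [ 0.61667628 -0.24357253  0.15081744] [-1.12309144 -0.37633033  0.16635384]
[241 198]
```

View pics/w7.png

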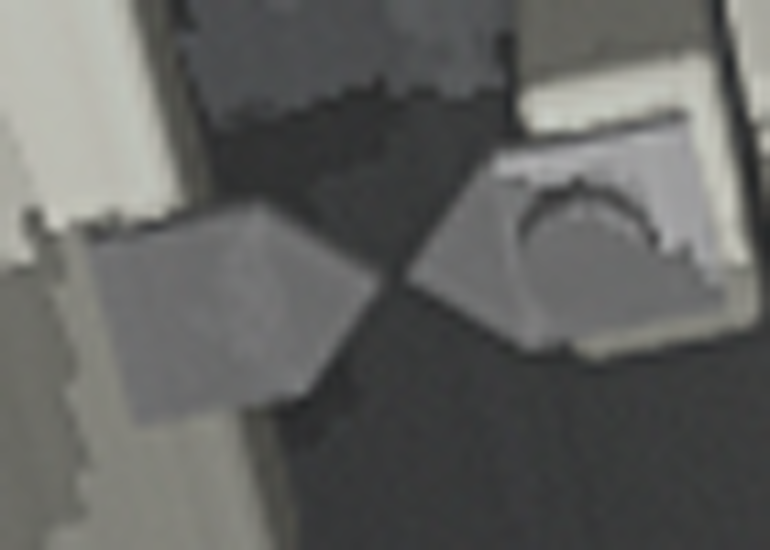

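The pointer tip at (382,280), the index tip at (404,275) and the shoulder midpoints (282,301) and (511,253) now lie on one line parallel to the plate's x. That is level to about 0.1 mm. Next is the black attenuator's lever.

Request:
jog_arm:
  translation:
    - [0,10,30]
    - [0,30,70]
    - [0,70,100]
    - [0,110,100]
    - [0,150,100]
    - [0,190,100]
    - [-5,230,100]
    - [-10,270,100]
    - [-15,310,100]
    - [-20,350,100]
    - [-25,390,100]
    - [-27,430,100]
  turn: [7,14,21,28,35,42,49,56,63,70,77,84]

```text
clock: 12.87
position: [0.587, 0.187, 0.2518]
ee_rot: [0.227, 0.974, -0.001, -0.001]
ft_force: [0.6, -0.3, 0.6]
grip_width: 0.583
```

Request:
jog_arm:
  translation:
    - [0,20,0]
    - [0,25,0]
    - [0,25,0]
  turn: [1,1,1]

```text
clock: 13.12
position: [0.5861, 0.213, 0.2517]
ee_rot: [0.218, 0.976, -0.001, -0.001]
ft_force: [-0.8, -0.3, 0.7]
grip_width: 0.585
```

```bash
python3 look.py w8.png
```

```text
13.1167 [0.58611524 0.21299686 0.25169411] [ 2.17858639e-01  9.75979594e-01 -6.35212563e-04 -1.02044297e-03] [-0.84171619  0.34576299  0.54741046  1.45920388 -0.18027747  1.38934289
  0.8438348 ]
[[ 0.4258362   0.85540502  0.2948657   0.51041473]
 [ 0.90479889 -0.40201999 -0.14042396  0.24951164]
 [-0.00157746  0.32659177 -0.94516418  0.39518806]]
attenuator [451.9 143.6] 0.74 [0.6442 0.4237 0.    ]
attenuator [282.5 134.4] 0.68 [0.5422 0.2337 0.    ]
lever_post [287.7 221.4] 0.95 [0.6208 0.203  0.086 ]
lever_post [503.8 227.7] 0.94 [0.7278 0.4133 0.086 ]
retaining_ring [  0.7 221.5] 0.76 [ 0.4833 -0.1546  0.015 ]
```

View pics/w8.png

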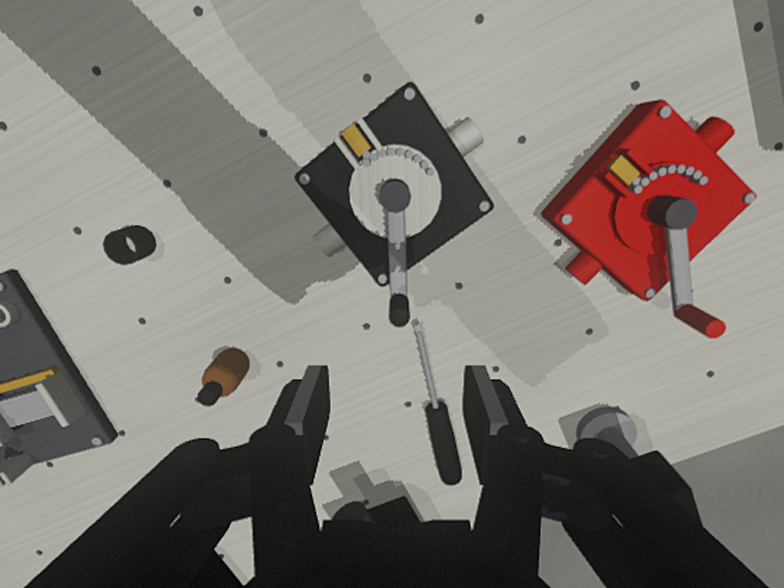

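The black attenuator is at (395,193), with its post from about (398,300) to its top at (399,317). The red look-alike is at (677,210) and I'm leaving it alone.

```bash
python3 - <<'E'
from h import *
W=manip.camera("wrist")
q=lambda c,z:atz(W,np.array(c)/1.4,z)[:2]
C=np.array([q(c,.038) for c in[(410,82),(494,207),(381,287),(295,178)]]);c=C.mean(0);print("centre",c,[np.linalg.norm(C[i]-C[i-1]) for i in range(4)])
ds=[C[i-1]-C[i] for i in range(4)];print("yaw mod 90",[np.degrees(np.arctan2(d[1],d[0]))%90 for d in ds])
for z in(.066,.07,.075):print("hub",q((394,192),z))
print("posttop",q((399,317),.101))
p=q((399,317),.101)
for pp in(p,np.array([.6208,.203])):d=pp-c;print(np.linalg.norm(d),np.degrees(np.arctan2(d[1],d[0])))
S=manip.camera("top")
for k,z in(("attenuator",0),("lever_post",.086)):
  for r in manip.pinpoint(S,k)[:2]:print(k,r["confidence"],atz(S,r["at"],z))
E
```

```text
centre [0.54335859 0.23134459] [np.float64(0.11579537511628867), np.float64(0.1167794520592608), np.float64(0.11697609334087283), np.float64(0.11522048271500115)]
yaw mod 90 [np.float64(11.883936018757538), np.float64(11.699201691903284), np.float64(11.115530048214893), np.float64(11.11477378657893)]
hub [0.54023382 0.23211544]
hub [0.53988565 0.23230425]
hub [0.53945044 0.23254028]
posttop [0.62063343 0.19820601]
0.08408071439863699 -23.211606360793162
0.0824656756517262 -20.103297235493432
attenuator 0.89 [0.53694255 0.23131051 0.        ]
lever_post 0.63 [0.61241905 0.19625649 0.086     ]
```

Request:
jog_arm:
  translation:
    - [15,-7,-30]
    - [34,-14,-60]
    - [34,-14,-90]
    - [34,-14,-120]
    - [34,-14,-145]
    - [34,-14,-165]
    - [34,-14,-177]
    - [34,-14,-182]
    - [34,-14,-182]
    - [34,-14,-182]
  turn: [2,2,2,2,2,2,2,2,2,2]

```text
clock: 14.55
position: [0.6217, 0.1979, 0.0709]
ee_rot: [0.201, 0.98, -0.0, -0.0]
ft_force: [0.4, -0.9, 0.7]
grip_width: 0.586
```

Request:
jog_arm:
  translation:
    - [0,0,0]
    - [0,0,0]
    - [0,0,0]
    - [0,0,0]
    - [0,0,0]
    - [0,0,0]
    - [0,0,0]
    - [0,0,0]
    - [0,0,0]
  turn: [0,0,0,0,0,0,0,0,0]
  grip: 5
  grip_force: 25

```text
clock: 15.3
position: [0.6227, 0.1986, 0.0721]
ee_rot: [0.201, 0.98, 0.001, 0.001]
ft_force: [1.5, 1.5, 6.6]
grip_width: 0.178
```

```bash
cat > st.py <<'E'
from h import *
o=manip.get_obs();x,y=o["ee_rot"][:2]
print(o["clock"],o["position"].round(4),"jaw",np.degrees(np.arctan2(2*y*y-1,2*x*y)).round(2),o["ft_force"].round(1),o["torque"].round(2),o["grip_width"]*85.4)
d=o["position"][:2]-[.5415,.232];print("r",np.linalg.norm(d),"az",np.degrees(np.arctan2(d[1],d[0])))
E
python3 st.py
python3 - <<'E'
from h import *
W=manip.camera("wrist");save(W,"w9.png",s=1.2)
E
```

```text
15.3 [0.6227 0.1986 0.0721] jaw 66.78 [1.5 1.5 6.6] [ 0.3  -0.26  0.04] 15.209004064071456
r 0.08777781825398753 az -22.394012526830075
```

View pics/w9.png

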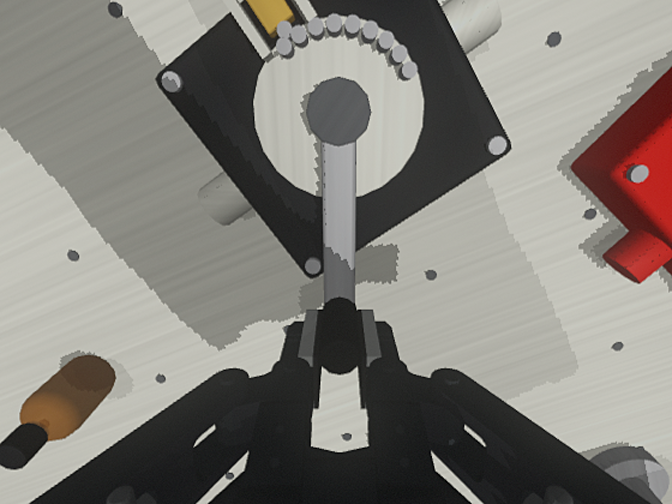

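The fingers sit on both sides of the post, at (340,335), and the opening is 15.2 mm. Now I'll push along the arc, turning with the lever, in two stages.

Request:
jog_arm:
  translation:
    - [1.6,4.3,0]
    - [3.1,8.6,0]
    - [4.2,13.1,0]
    - [5.2,17.5,0]
    - [5.9,22.1,0]
    - [6.4,26.6,0]
    - [6.6,31.2,0]
    - [6.6,35.8,0]
    - [6.4,40.3,0]
    - [6.4,40.3,0]
    - [6.4,40.3,0]
  turn: [3,6,9,12,15,18,21,24,27,27,27]

```text
clock: 16.27
position: [0.6295, 0.2374, 0.0723]
ee_rot: [-0.032, 0.999, -0.0, 0.001]
ft_force: [1.0, -5.0, 3.5]
grip_width: 0.179
```

```bash
python3 st.py
```

```text
16.2667 [0.6295 0.2374 0.0723] jaw 93.67 [ 1.  -5.   3.5] [-0.85 -0.12 -0.06] 15.269494524180667
r 0.0881189404327339 az 3.4848039179008525
```

Request:
jog_arm:
  translation:
    - [-0.4,4.6,0]
    - [-1.0,9.2,0]
    - [-1.9,13.7,0]
    - [-3.0,18.2,0]
    - [-4.4,22.6,0]
    - [-6.0,26.9,0]
    - [-7.8,31.2,0]
    - [-9.4,34.6,0]
    - [-10.7,37.1,0]
    - [-10.7,37.1,0]
    - [-10.7,37.1,0]
  turn: [3,6,9,12,15,18,21,23.5,25.3,25.3,25.3]

```text
clock: 17.18
position: [0.6194, 0.274, 0.0724]
ee_rot: [-0.249, 0.968, -0.0, 0.001]
ft_force: [4.1, -1.3, 0.5]
grip_width: 0.176
```

```bash
python3 st.py; python3 - <<'E'
from h import *
W=manip.camera("wrist");save(W,"w10.png",s=1.2)
d=manip.get_obs()["position"][:2]-[.6227,.1986];print("v",[2*np.arcsin(np.linalg.norm(d)/2/r) for r in(.085,.0877)])
E
```

```text
17.1833 [0.6194 0.274  0.0724] jaw 118.85 [ 4.1 -1.3  0.5] [-0.35 -0.95  0.11] 15.047167868961383
r 0.08851900853390371 az 28.288388532259866
v [np.float64(0.919378300166862), np.float64(0.8890085793073585)]
```

View pics/w10.png

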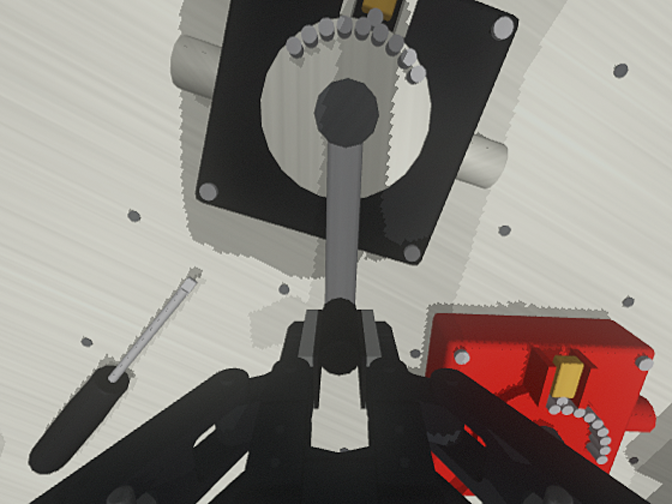

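```bash
python3 - <<'E'
from h import *
for _ in range(6): manip.camera("top")
E
python3 st.py; python3 -c "
from workcell import manip
print(manip.hand_in())"; python3 st.py
```

```text
17.5333 [0.6194 0.274  0.0724] jaw 118.84 [ 4.7 -1.3 -0.2] [-0.31 -0.97  0.15] 14.900937597512668
r 0.08852590354184522 az 28.296432063070572
the job is handed in; nothing more can be done
None
the job is handed in; nothing more can be done
```

I've lined up the mirror stage and set the attenuator at four clicks. The job was handed in at about 17.5 s, with the fingers still holding the lever.

- **Knob:** The first clockwise turn went about 1 mm too far. I gripped the knob again and turned it back 4°. The last close wrist-camera picture shows the pointer and index tips level to about 0.1 mm.
- **Lever:** I pinched the black attenuator's post and moved it along its arc while turning with it. Two estimates from the measured finger positions put it at about 0.885 and 0.89–0.92 rad. Both lie between the fourth click (0.77) and the fifth (0.99), and the notch is at 0.88. The hold stayed steady for 0.35 s before hand-in, with the spring pushing back about 3 N.
- **Loose things:** I didn't move any loose item or the red look-alike on purpose, and the forces gave no sign of a bump. I took no final picture of them.
- **Mismatches in the checks:** The first picture suggested the pointer had 24.8 mm to go, and turning the arm 91° should have moved it 23.8 mm. It ended about 1 mm too far instead of 1 mm short, probably because the bar turned slightly as the jaws closed. The networks' point estimates differed by several mm between cameras, so I went by picture edges and measured finger positions instead.

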